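Pin the clamp strap and jam the lock nut

ROBOT

A 7-joint arm with a two-finger parallel gripper is mounted at the origin on a cart in front of the work surface, level with it; the furniture and walls round the work are solid. World frame = base frame: x ahead of the robot, y to its left, z up, the work surface at z = 0. Lengths are in m, angles in rad, forces in N, time in s.
With the tool pointing down it reaches from about 0.425 to 0.95 m from the base axis. Payload 4.7 kg.
Tool frame: the origin (TCP) lies midway between the tips of the shut fingers; the grasp point (between the pads) lies 19 mm behind it; z points along the fingers, y is the line along which they close (so a half turn about z gives the same grasp; the last joint's range is limited). The gripper opens to 85 mm and grips with 20 to 120 N. Pads are 22 mm wide; open, the fingers measure 114 mm over their backs; the gripper's body (76 mm by 85 mm) begins 54 mm behind the grasp point. The pads swing forward as they close: fully open they stand 13 mm farther back than shut.
Start: joints at [-1.227, 0.469, -0.049, 1.532, 0.024, 1.141, -0.082], TCP at [0.246, 0.629, 0.231] pointing down, gripper open.
Joint ranges: [-2.59, 2.59], [-0.33, 1.99], [-1.39, 1.29], [0.1, 2.45], [-1.04, 4.18], [0.21, 1.99], [-2.66, 2.66]. Speed limits (rad/s): [2.57, 2.57, 3.14, 3.14, 3.14, 3.14, 3.14].

INTERFACE

Orientations are given as a unit quaternion [x, y, z, w].
In Python, from workcell import * gives the robot as it stands.
- The arm moves only by the tool carry_out, never from a script. Its argument "rows" is a list of rows, each a list of 3 entries, a list of its own where there are three numbers: the shift along the tool's x, y, z in units of 40 mm (1.0 is 40 mm), then the turn about the tool's z in units of 5 degrees (1.0 is 5 degrees), then the gripper's target within -1 to 1 (fully open at 1, half-way at 0, shut at -1). A call has 1 to 8 rows; each row shifts and turns the commanded pose from where the row before left it, along the tool's axes as they then stand; what a row does not reach is not made up. A row lasts 1/10 s, in which the tool goes at most 50 mm and 8.59 degrees, less where a joint would pass 70% of its speed; a pose out of reach is approached as far as the arm can. A call is refused whole if a number of a shift passes 1 or a number of a turn 1, either way. A call with a gripper value outside its range is refused whole. The fingers move at their own pace and stop on an object; "force" is the grip in N (left out, the last holds). Time passes only in rows, so rows that do not move let the fingers close. It gives the time, the measured TCP pose, the force, the opening and the grip force at its end, in the units of the state.
- read_state(): the state, without advancing time (a new reading comes with each control period).
- grab_frame(name): name is "scene" or "top" or "wrist"; returns the picture (384x512x3 uint8, red, green, blue); there is no depth.
- get_calibration(name): a dict with "fov_y" (degrees; the focal length in pixels is half the picture's height over the tangent of half this angle, whatever the lens; pixels are square), "cx", "cy" (the principal point, pixels), "origin" and "attitude" of the camera in the world. Camera axes: x right, y down, z forward; pixel columns grow to the right and rows downward; lengths in m; the calibration is good to about 2 mm. A picture is of the moment at which its call begins: read the wrist's pose just before it. get_calibration takes no time and is no camera call; for the wrist camera it gives the pose at the moment of the call.
- sign_off(): hands the job in; it is judged then, once.
The state is a dict: "time_s": time; "joint_positions": joint angles; "qd": joint speeds; "effort": joint torques, N m; "position": TCP position; "eef_rot": TCP orientation; "contact_force": force on the tool from outside, world axes, zero at the start; "wrist_torque": the same for the moment, N m; "finger_gap": finger opening in m; "grasp_force": force on a finger pad.
Only numpy, scipy, OpenCV 4.12 (cv2) and the standard library are available. Lean on these libraries where they do the work, as an engineer would, in place of code of your own. Each camera call takes 0.05 s, during which the arm holds its last target. There are 200 camera calls.

TASK

Take the brass-headed pin out of its wooden stand and push it fully home through the aligned holes of the clamp's strap and base, to pin them together. Only then run the two-armed lock nut down the stud, clockwise seen from above, pushing it round by its arms, and tighten it firmly against the hexagon nut below so that it stays jammed. Leave the pin home, do not knock or shift the spray can, the tape measure or the paint bottle, and let go of everything.

Things in the scene. Friction and masses are not known exactly. Their poses are not given: they have to be found in the camera images.
- clamp: Clamp, fixed. Origin on the axis of its upright stud, at bench height; z up; its length runs along its own y. Blue base plate 70 x 160 x 16 mm (y -120 to +40), on it a steel strap 48 x 150 x 12 mm (top at z = 28 mm). Stud 13 mm in diameter, top at z = 96 mm. Position and yaw (-0.2 to 0.35 rad) vary. Vise and sander to its left (up to 191 mm tall) and a carton at the right (198 mm) are fixed.
- pin_hole (a point): Mouth (on the strap's top, 28 mm above the bench) of the 13 mm hole that goes straight down through strap and base to the bench, 100 mm from the stud along the clamp's -y.
- lock_nut (a joint): Turn of the lock nut, rad, growing clockwise seen from above; it sinks 12 mm a turn. Starts at 2.0 to 5.5 and stops at 9.0, where it touches the first nut. Running it down takes about 0.1 Nm (1.5 N at 65 mm from the axis).
- red_ball (a point): Centre of the red ball (18 mm) at the end of one of the lock nut's two level arms (one each side): round bars 10 mm thick, axis 11 mm above the nut's underside. 82 mm from the stud's axis; turns and sinks with the nut: about 76 mm above the bench at 0 rad, 59 mm at 9.0. The hexagonal hub is 33 mm wide, from 11 mm below to 8 mm above the arms' axis.
- black_ball (a point): Centre of the black ball at the end of the other arm, otherwise like the red one.
- pin_stand: Fixed pale wooden block 50 x 50 x 32 mm (origin centre of underside) with a 13 mm vertical hole in its middle that holds the pin. It changes places with the tape measure: either of two spots in front of the clamp.
- pin: Loose upright pin, 45 g; origin at the lower tip, z up along it. Steel shank 10 mm in diameter, 27 mm long, tapered tip; above it a brass head to grip, 19 mm in diameter, 24 mm high (z 27 to 51 mm). In the stand the head's underside lies on the block. Home in the clamp it lies on the strap, the tip about 1 mm above the bench.
- spray_can: Bystander: upright black and white aerosol can, 54 mm in diameter, 201 mm tall, origin centre of underside, loose, behind the nut about 125 to 150 mm from the stud; it bars part of the circle to a gripper.
- tape_measure: Bystander: yellow tape measure, 34 x 77 x 59 mm (y is its length), standing, loose, origin centre of underside.
- paint_bottle: Bystander: dark paint bottle with clear cap, 41 mm in diameter, 114 mm tall, loose, origin centre of underside.
- seat (a point): Centre of the top of the first nut, on the stud's axis 49 mm above the bench: a plain hexagon nut, 24 mm across flats and 19 mm high, fixed on the strap. The lock nut, above it, must be jammed against it.
- nut_arms (a joint): How far the arms have wound the lock nut up tight, rad, clockwise: 0 while it runs free, 0.15 at most. It moves only once the nut stands on the first nut, at 0.3 Nm plus 3 Nm per rad; friction keeps up to about 0.1 of it when the arm is let go. Tight: 0.05 or more, about 7 N at 65 mm from the axis; pushing there until 12 to 15 N is right.

How it is judged:
By the outcome, as a careful person would: the job done as asked, in the order asked, and still so for the second after the job is handed in, with the robot touching nothing.
It also fails if it takes over 72 s, if anything falls off the work surface, if the arm or the gripper's body presses on something with over 40 N, if the wrist force passes 120 N, or if a joint passes its speed limit or range.

## Working session

There is one attempt and no reset: what is moved stays moved. The work goes in short steps, Python scripts to look and compute and a tool call to move; the robot and the scene stay as the last step left them, time stands still between calls to the robot, and variables do not carry over. Pictures are saved under pics/ and viewed, at most 10 in all, crops included, and the job is handed in when it is done.

Besides the shell and the picture viewer there is one more tool, called after "Call:" as a command line: name --argument value ..., lists and objects as JSON in quotes. carry_out: Moves the arm, as the interface text tells. Its arguments: {"type":"object","properties":{"rows":{"type":"array"},"force":{"type":"number"}},"required":["rows"]}

```bash
mkdir -p pics; ls
python3 - <<'E'
from workcell import *
import cv2
for n in ("scene","top"):
    c=get_calibration(n); print(n,c)
    cv2.imwrite(f"pics/{n}0.png",cv2.cvtColor(grab_frame(n),cv2.COLOR_RGB2BGR))
print(read_state())
E
```

```text
pics
scene {'fov_y': 48.96512362598979, 'cx': 263.4218570928363, 'cy': 198.50734421413503, 'origin': array([ 0.03104105, -0.69676799,  0.5834216 ]), 'attitude': array([ 0.80743526, -0.385007  ,  0.19019673, -0.40452827])}
top {'fov_y': 49.811016575401, 'cx': 254.9148979458813, 'cy': 185.8706253763715, 'origin': array([ 0.42713294, -0.27813203,  1.01239956]), 'attitude': array([-0.70403968,  0.70545008, -0.04385093,  0.06888694])}
{'time_s': 0.1, 'joint_positions': array([-1.22691834,  0.4693984 , -0.04864084,  1.53353606,  0.02406198,
        1.14100172, -0.0822807 ]), 'qd': array([ 4.92423725e-05, -2.46051717e-03,  2.14241851e-03, -3.04175785e-03,
        1.36478092e-04,  6.01491595e-04, -2.85093369e-04]), 'effort': array([ 7.41726835e-04, -5.11518824e+01, -4.70059749e-02, -2.38392645e+01,
        1.07684781e-02,  4.38783769e-03,  3.14626311e-05]), 'position': array([0.24560304, 0.62818597, 0.23035739]), 'eef_rot': array([ 1.85275937e-01,  9.82686141e-01, -8.65398792e-04, -1.60871144e-04]), 'contact_force': array([-0.10552016, -0.36472554, -1.12083692]), 'wrist_torque': array([-0.0043432 ,  0.03683758, -0.0531616 ]), 'grasp_force': 0.0, 'finger_gap': 0.08527469315851022}
```

View pics/scene0.png

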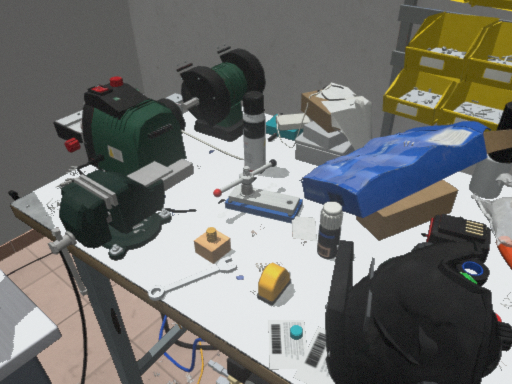

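View pics/top0.png

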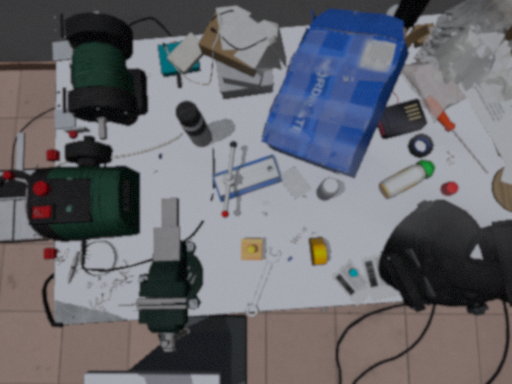

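The scene view shows red ball (217,192), black ball (272,163), stud near (247,180), stand with pin (211,243), tape measure (272,282), and bottle (330,230). In the top view the red ball is at (225,213), black ball (234,145), stand (253,249), tape (318,250), bottle (328,187), can (192,120), and the clamp base runs from (215,190) to (283,165).

```bash
cat > h.py <<'E'
from workcell import *
import numpy as np, cv2
from scipy.spatial.transform import Rotation as R
def ray(c,u,v):
    f=192/np.tan(np.radians(c["fov_y"]/2))
    return R.from_quat(c["attitude"]).apply([(u-c["cx"])/f,(v-c["cy"])/f,1])
def onz(c,u,v,z):
    d=ray(c,u,v); o=np.asarray(c["origin"]); return o+d*(z-o[2])/d[2]
def proj(c,p):
    f=192/np.tan(np.radians(c["fov_y"]/2))
    q=R.from_quat(c["attitude"]).inv().apply(np.asarray(p)-c["origin"])
    return np.array([c["cx"]+f*q[0]/q[2],c["cy"]+f*q[1]/q[2]])
def tri(obs):
    A=np.zeros((3,3));b=np.zeros(3)
    for c,(u,v) in obs:
        d=ray(c,u,v);d/=np.linalg.norm(d);M=np.eye(3)-np.outer(d,d);A+=M;b+=M@c["origin"]
    return np.linalg.solve(A,b)
def blobs(img,lo,hi,roi,amin=4):
    x0,y0,x1,y1=roi
    hsv=cv2.cvtColor(img[y0:y1,x0:x1],cv2.COLOR_RGB2HSV)
    m=cv2.inRange(hsv,np.array(lo),np.array(hi))
    n,_,st,ce=cv2.connectedComponentsWithStats(m)
    return [(ce[i]+[x0,y0],st[i]+[x0,y0,0,0,0]) for i in range(1,n) if st[i][4]>=amin]
def rel(p,yaw=None):
    "world target -> shift in tool axes, units of 40 mm; yaw = turn in 5 deg"
    s=read_state(); q=R.from_quat(s["eef_rot"])
    return q.inv().apply(np.asarray(p)-s["position"])/.04
E
python3 - <<'E'
from h import *
im={n:cv2.cvtColor(cv2.imread(f"pics/{n}0.png"),cv2.COLOR_BGR2RGB) for n in("scene","top")}
C={n:get_calibration(n) for n in im}
def show(n,name,lo,hi,roi):
    for ce,st in blobs(im[n],lo,hi,roi): print(n,name,ce.round(1),st)
show("top","red",(0,120,80),(8,255,255),(200,195,245,230)); show("top","red",(172,120,80),(180,255,255),(200,195,245,230))
show("scene","red",(0,120,80),(8,255,255),(205,180,230,205));show("scene","red",(172,120,80),(180,255,255),(205,180,230,205))
show("top","black",(0,0,0),(180,255,75),(222,135,245,158))
show("scene","black",(0,0,0),(180,255,75),(262,155,282,172))
show("top","wood",(8,80,90),(28,255,255),(235,230,275,268))
show("scene","wood",(5,80,60),(28,255,255),(190,222,235,265))
show("top","blue",(100,100,40),(130,255,255),(205,150,295,210))
for p in((0.6,0,0),(.6,.2,0),(.8,0,0)): print(p,proj(C["top"],p))
for n,u,v,z in(("stand",253,249,.032),("tape",318,250,.03),("bottle",328,187,.05),("stud",229,187,.06),("can top",187,108,.2),("hole",276,169,.028)): print(n,onz(C["top"],u,v,z).round(3))
a=cv2.resize(cv2.cvtColor(im["top"][130:270,200:300],cv2.COLOR_RGB2BGR),None,fx=4,fy=4,interpolation=3)
b=cv2.resize(cv2.cvtColor(im["scene"][150:265,195:310],cv2.COLOR_RGB2BGR),None,fx=3.45,fy=3.45,interpolation=3)
o=np.zeros((560,800,3),np.uint8);o[:,:400]=a;o[:b.shape[0],400:400+b.shape[1]]=b[:, :400];cv2.imwrite("pics/crop.png",o)
E
```

```text
top red [224.7 213.5] [223 211   5   6  19]
scene red [216.8 191.5] [214 189   7   6  30]
top black [233.2 143.9] [231 142   5   5  20]
scene black [273.2 162.7] [271 160   5   6  20]
top wood [251.6 248.9] [242 239  20  21 411]
scene wood [211.3 239.3] [195 227  34  25 453]
top blue [288.8 151.6] [279 150  16   6  53]
top blue [254.5 161.3] [242 157  26  10  52]
top blue [236.1 167.6] [234 167   5   2   7]
top blue [222.5 172.1] [219 171   8   3   8]
top blue [252.7 187.6] [230 179  47  19 173]
top blue [221.  198.5] [220 197   3   4  10]
(0.6, 0, 0) [158.36215835 182.48058491]
(0.6, 0.2, 0) [ 79.7799433  182.88480176]
(0.8, 0, 0) [161.30074245 106.12189093]
stand [ 0.435 -0.239  0.032]
tape [ 0.433 -0.391  0.03 ]
bottle [ 0.579 -0.415  0.05 ]
stud [ 0.578 -0.184  0.06 ]
can top [ 0.722 -0.109  0.2  ]
hole [ 0.627 -0.294  0.028]
```

View pics/crop.png

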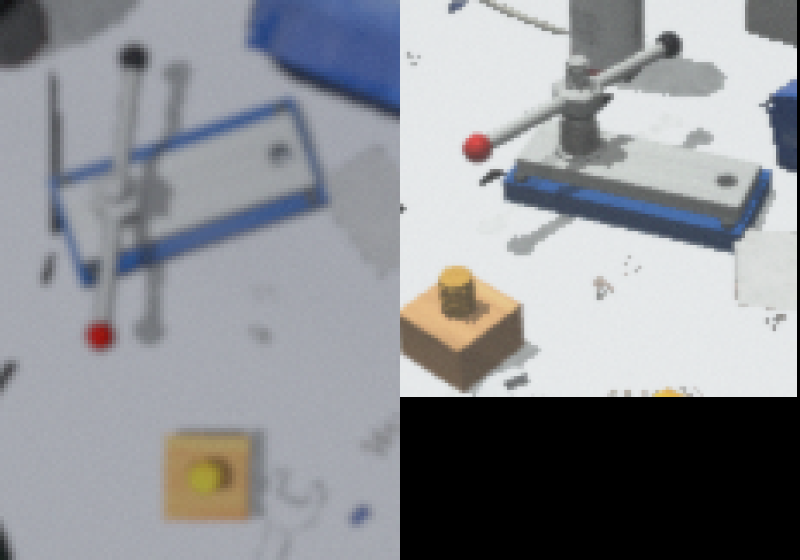

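The crop shows the pin hole at top-view pixel (269.8,168.3) and scene-view pixel (289.8,202.5). The pin head top is at top (251.5,249.2) and scene (211.2,229.4).

Run:
```python
from h import *
T=get_calibration("top");S=get_calibration("scene")
red=tri([(T,(224.7,213.5)),(S,(216.8,191.5))]);blk=tri([(T,(233.2,143.9)),(S,(273.2,162.7))])
hole=tri([(T,(269.8,168.3)),(S,(289.8,202.5))]);head=tri([(T,(251.5,249.2)),(S,(211.2,229.4))])
mid=(red+blk)/2
print("red",red,"blk",blk,"mid",mid,"armlen",np.linalg.norm(red-blk)/2)
print("hole",hole,onz(T,269.8,168.3,.028),onz(S,289.8,202.5,.028)); print("head",head,onz(T,251.5,249.2,.056),onz(S,211.2,229.4,.056))
v=hole-mid;print("stud-hole",np.hypot(*v[:2]),"yaw",np.arctan2(v[0],-v[1]), "theta",(0.076-mid[2])/.012*2*np.pi)
print("red ang",np.degrees(np.arctan2(*(red-mid)[1::-1])))
for n,c,u,v,z in(("can top T",T,187,108,.2),("can top S",S,252.5,97,.201),("can base S",S,256,168,0),("bag corner T",T,265,140,.198),("vise bar T",T,170,200,.17),("vise bar far T",T,178,215,.17),("sander T",T,138,235,.19),("bottle cap T",T,329,187,.114),("bottle S",S,332,206,.114)): 
    p=onz(c,u,v,z);d=p-mid;print(n,p.round(3),"r",np.hypot(*d[:2]).round(3),"ang",np.degrees(np.arctan2(d[1],d[0])).round())
s=read_state();print(R.from_quat(s["eef_rot"]).as_matrix().round(3),get_calibration("wrist"))
```

```text
red [ 0.51499303 -0.17584797  0.07326594] blk [ 0.67980171 -0.19386215  0.06960352] mid [ 0.59739737 -0.18485506  0.07143473] armlen 0.08291535520806399
hole [ 0.62953243 -0.2796708   0.02609886] [ 0.62870838 -0.27918393  0.028     ] [ 0.62799863 -0.28151266  0.028     ]
head [ 0.43488492 -0.23686195  0.05755426] [ 0.43445013 -0.23638381  0.056     ] [ 0.43651548 -0.2359262   0.056     ]
stud-hole 0.10011336540341677 yaw 0.3267711855536333 theta 2.3903702150172905
red ang 173.76212989382458
can top T [ 0.722 -0.109  0.2  ] r 0.146 ang 32.0
can top S [ 0.702 -0.118  0.201] r 0.124 ang 33.0
can base S [ 0.721 -0.108  0.   ] r 0.146 ang 32.0
bag corner T [ 0.653 -0.27   0.198] r 0.101 ang -57.0
vise bar T [ 0.534 -0.072  0.17 ] r 0.129 ang 119.0
vise bar far T [ 0.503 -0.09   0.17 ] r 0.134 ang 135.0
sander T [ 0.461 -0.015  0.19 ] r 0.217 ang 129.0
bottle cap T [ 0.569 -0.408  0.114] r 0.225 ang -97.0
bottle S [ 0.575 -0.411  0.114] r 0.228 ang -96.0
[[-0.931  0.364 -0.001]
 [ 0.364  0.931 -0.002]
 [-0.    -0.002 -1.   ]] {'fov_y': 62.27086546751289, 'cx': 255.80165026316573, 'cy': 195.32216961040638, 'origin': array([0.17055618, 0.65625819, 0.37287852]), 'attitude': array([0.81578821, 0.55660666, 0.08794331, 0.13017141])}
```

```bash
cat >> h.py <<'E'
def az(): 
    y=R.from_quat(read_state()["eef_rot"]).apply([0,1,0]); return np.degrees(np.arctan2(y[1],y[0]))
def plan(way,step=.042,p=None,a=None,g=1):
    "way: (x,y,z,azimuth of tool y deg) -> rows from measured (or given) pose; prints"
    s=read_state(); p=np.array(s["position"] if p is None else p,float); a=az() if a is None else a
    rows=[]
    for w in way:
        w=np.array(w,float); d=w[:3]-p; da=(w[3]-a+180)%360-180
        n=max(1,int(np.ceil(max(np.linalg.norm(d)/step,abs(da)/5-.01))))
        for k in range(n):
            y=np.array([np.cos(np.radians(a)),np.sin(np.radians(a)),0]); x=np.array([y[1],-y[0],0])*-1
            x=np.cross(y,[0,0,-1]); M=np.array([x,y,[0,0,-1]])
            v=np.round(M@(w[:3]-p)/(n-k)/.04,2); t=round(-(((w[3]-a+180)%360-180))/(n-k)/5,2)
            rows.append([v.tolist(),t,g]); p=p+M.T@v*.04; a-=t*5
    for i in range(0,len(rows),8): print(str(rows[i:i+8]).replace(" ",""))
    print(len(rows),"end",p.round(4),round(a,1))
E
python3 - <<'E'
from h import *
plan([(.42,.42,.30,60),(.52,.0,.30,35),(.435,-.236,.25,18.7)])
T=get_calibration("top");S=get_calibration("scene")
for z in(0,.05,.1,.15,.198): print(z,onz(T,265,137,z).round(3),onz(S,304,185,z).round(3),onz(S,308,203,z).round(3))
E
```

```text
[[[-0.85,-0.47,-0.25],np.float64(0.25),1],[[-0.86,-0.45,-0.25],np.float64(0.25),1],[[-0.87,-0.43,-0.25],np.float64(0.25),1],[[-0.88,-0.41,-0.25],np.float64(0.24),1],[[-0.89,-0.39,-0.25],np.float64(0.25),1],[[-0.9,-0.37,-0.25],np.float64(0.24),1],[[-0.9,-0.34,-0.24],np.float64(0.25),1],[[-0.67,-0.71,-0.0],np.float64(0.45),1]]
[[[-0.7,-0.69,-0.0],np.float64(0.45),1],[[-0.73,-0.66,-0.0],np.float64(0.46),1],[[-0.75,-0.63,-0.0],np.float64(0.45),1],[[-0.78,-0.6,-0.0],np.float64(0.46),1],[[-0.8,-0.57,-0.0],np.float64(0.45),1],[[-0.82,-0.53,-0.0],np.float64(0.46),1],[[-0.85,-0.5,-0.0],np.float64(0.45),1],[[-0.86,-0.47,-0.0],np.float64(0.46),1]]
[[[-0.88,-0.43,-0.0],np.float64(0.45),1],[[-0.9,-0.39,-0.0],np.float64(0.46),1],[[-0.52,-0.73,0.18],np.float64(0.47),1],[[-0.55,-0.71,0.18],np.float64(0.46),1],[[-0.57,-0.69,0.18],np.float64(0.47),1],[[-0.6,-0.66,0.18],np.float64(0.46),1],[[-0.63,-0.64,0.18],np.float64(0.47),1],[[-0.65,-0.62,0.17],np.float64(0.46),1]]
[[[-0.68,-0.59,0.18],np.float64(0.47),1]]
25 end [ 0.4349 -0.2361  0.25  ] 18.7
0 [ 0.715 -0.267  0.   ] [ 0.735 -0.246  0.   ] [ 0.682 -0.294  0.   ]
0.05 [ 0.701 -0.268  0.05 ] [ 0.675 -0.285  0.05 ] [ 0.627 -0.328  0.05 ]
0.1 [ 0.687 -0.269  0.1  ] [ 0.615 -0.323  0.1  ] [ 0.571 -0.363  0.1  ]
0.15 [ 0.673 -0.269  0.15 ] [ 0.554 -0.362  0.15 ] [ 0.515 -0.397  0.15 ]
0.198 [ 0.659 -0.27   0.198] [ 0.496 -0.399  0.198] [ 0.461 -0.431  0.198]
```

Call:
carry_out --rows '[[[-0.85, -0.47, -0.25], 0.25, 1], [[-0.86, -0.45, -0.25], 0.25, 1], [[-0.87, -0.43, -0.25], 0.25, 1], [[-0.88, -0.41, -0.25], 0.24, 1], [[-0.89, -0.39, -0.25], 0.25, 1], [[-0.9, -0.37, -0.25], 0.24, 1], [[-0.9, -0.34, -0.24], 0.25, 1], [[-0.67, -0.71, 0], 0.45, 1]]'

```text
time_s: 0.9
position: [0.4319, 0.3817, 0.3018]
eef_rot: [0.279, 0.96, 0.001, 0.001]
contact_force: [-0.2, -0.1, 0.3]
finger_gap: 0.0852
grasp_force: 0.0
```

Call:
carry_out --rows '[[[-0.7, -0.69, 0], 0.45, 1], [[-0.73, -0.66, 0], 0.46, 1], [[-0.75, -0.63, 0], 0.45, 1], [[-0.78, -0.6, 0], 0.46, 1], [[-0.8, -0.57, 0], 0.45, 1], [[-0.82, -0.53, 0], 0.46, 1], [[-0.85, -0.5, 0], 0.45, 1], [[-0.86, -0.47, 0], 0.46, 1]]'

```text
time_s: 1.7
position: [0.5016, 0.0751, 0.3007]
eef_rot: [0.427, 0.904, -0.0, -0.0]
contact_force: [1.3, 0.5, 0.4]
finger_gap: 0.0855
grasp_force: 0.0
```

Call:
carry_out --rows '[[[-0.88, -0.43, 0], 0.45, 1], [[-0.9, -0.39, 0], 0.46, 1], [[-0.52, -0.73, 0.18], 0.47, 1], [[-0.55, -0.71, 0.18], 0.46, 1], [[-0.57, -0.69, 0.18], 0.47, 1], [[-0.6, -0.66, 0.18], 0.46, 1], [[-0.63, -0.64, 0.18], 0.47, 1], [[-0.65, -0.62, 0.17], 0.46, 1]]'

```text
time_s: 2.5
position: [0.4463, -0.2028, 0.2576]
eef_rot: [0.567, 0.824, 0.0, -0.0]
contact_force: [-0.1, -0.2, 0.2]
finger_gap: 0.0857
grasp_force: 0.0
```

Run:
```python
from h import *
c=get_calibration("wrist");im=grab_frame("wrist");cv2.imwrite("pics/w1.png",cv2.cvtColor(im,cv2.COLOR_RGB2BGR))
s=read_state();print(s["time_s"],s["position"],az(),s["joint_positions"].round(2));print(c)
for n,p in(("head",(.4355,-.236,.056)),("hole",(.6285,-.280,.028)),("stud",(.597,-.185,.096)),("can",(.72,-.108,.201))):print(n,proj(c,p))
```

```text
2.55 [ 0.44271821 -0.20905428  0.25690527] 20.372055788667502 [-0.16  0.14  0.58  1.95 -0.08  1.07  0.81]
{'fov_y': 62.27086546751289, 'cx': 255.80165026316573, 'cy': 195.32216961040638, 'origin': array([ 0.41694285, -0.12956977,  0.40013304]), 'attitude': array([0.97122085, 0.17928299, 0.02826255, 0.15423648])}
head [237.69008338 190.23522553]
hole [364.64979247 263.448168  ]
stud [401.03054579 211.12802716]
can [682.83241807 227.71197867]
```

View pics/w1.png

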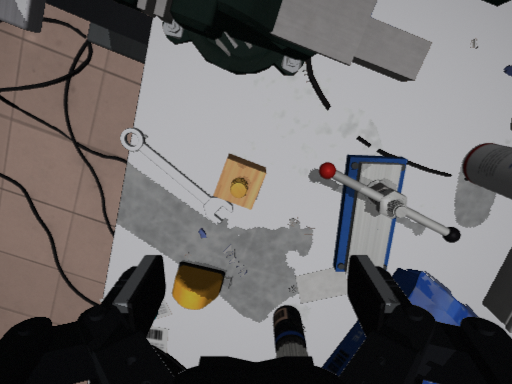

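The wrist view shows the pin head at (239,188), red ball (327,171), black ball (452,234), stud (388,197), the can at right edge, the tape at (198,287), and the bag near (430,300). The clamp predictions are ~14 px off toward the picture's edge, so I'll check for lens distortion.

Run:
```python
from h import *
c=get_calibration("wrist");im=grab_frame("wrist");s=read_state();print(s["time_s"],s["position"],az())
cv2.imwrite("pics/w2.png",cv2.cvtColor(im,cv2.COLOR_RGB2BGR))
for n,lo,hi,roi in(("red",(0,150,80),(8,255,255),(280,130,380,210)),("head",(20,150,60),(35,255,255),(200,140,290,230)),("wood",(8,60,60),(32,255,255),(180,120,290,240))):
    for ce,st in blobs(im,lo,hi,roi,15): print(n,ce.round(1),st)
for n,p in(("red",(.515,-.1758,.0733)),("blk",(.6798,-.1939,.0696)),("head",(.4355,-.236,.056)),("stand",(.4355,-.236,.032)),("hole",(.6285,-.280,.028)),("stud",(.597,-.185,.096))):print(n,proj(c,p))
```

```text
2.6 [ 0.4440067  -0.20643484  0.25726678] 20.4913203876148
red [334.4 164.8] [327 157  15  16 175]
head [243.4 183.2] [237 176  15  15 136]
wood [245.3 178.2] [ 219  153   53   53 1831]
red [333.6872582  164.64801361]
blk [459.5369588  228.57816955]
head [243.39728824 186.28413012]
stand [244.22273081 180.58064187]
hole [371.32277114 259.38542544]
stud [408.83927533 205.55826063]
```

Run:
```python
from h import *
c=get_calibration("wrist");im=grab_frame("wrist");s=read_state();print(s["time_s"],s["position"],az(),s["joint_positions"].round(3))
x=im[150:220,210:280];hsv=cv2.cvtColor(x,cv2.COLOR_RGB2HSV)
cv2.imwrite("pics/c2.png",cv2.resize(cv2.cvtColor(im[140:310,210:480],cv2.COLOR_RGB2BGR),None,fx=2.9,fy=2.9,interpolation=3))
for lo in((20,150,60),(22,140,140)):
  for ce,st in blobs(im,lo,(36,255,255),(200,140,290,230),15): print(ce,st,onz(c,*ce,.056))
print("nadir",proj(c,[*c["origin"][:2],.05]))
```

```text
2.65 [ 0.44565008 -0.2037853   0.25758176] 20.736938077748245 [-0.164  0.143  0.571  1.952 -0.088  1.072  0.806]
[241.23134328 185.32835821] [235 179  14  15 134] [ 0.43431427 -0.23294091  0.056     ]
[241.375  181.9375] [238 181   8   4  16] [ 0.43313346 -0.22915047  0.056     ]
nadir [256.80994787  91.51984626]
```

View pics/c2.png

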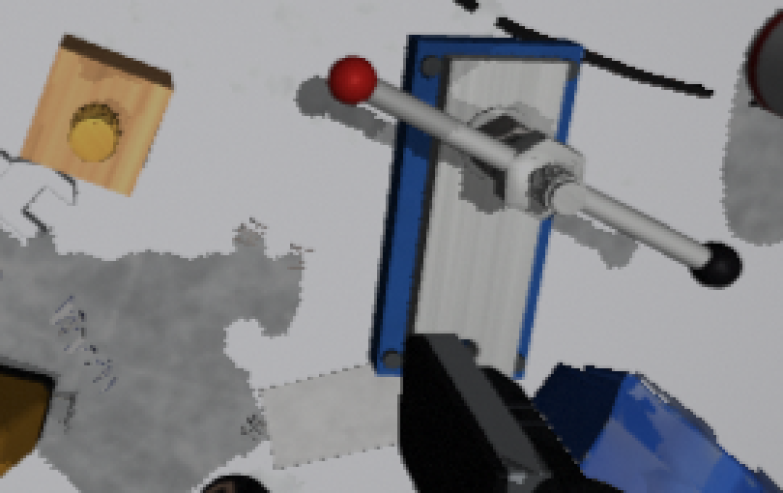

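The crop shows the brass head top at about (242,188), the stud top at (405.5,206.6), and the bag's nearest edge at about (394,276) to (403,266).

Run:
```python
from h import *
c=get_calibration("wrist");T=get_calibration("top");s=read_state();print(s["position"],az())
print(onz(c,242.1,188.3,.056))
for uv in((403,266),(394,277),(430,268)):
    print(uv,[onz(c,*uv,z)[:2].round(3).tolist() for z in(0,.05,.1,.15,.2)])
    print(" tri w top",tri([(c,uv),(T,(265,137))]).round(3))
plan([(.435,-.236,.10,18.7),(.435,-.236,.037,18.7)])
```

```text
[ 0.44565008 -0.2037853   0.25758176] 20.736938077748245
[ 0.43840563 -0.23305058  0.056     ]
(403, 266) [[0.696, -0.277], [0.661, -0.259], [0.626, -0.241], [0.591, -0.222], [0.556, -0.204]]
 tri w top [ 0.711 -0.275 -0.01 ]
(394, 277) [[0.693, -0.298], [0.658, -0.277], [0.624, -0.256], [0.589, -0.235], [0.555, -0.214]]
 tri w top [ 0.696 -0.28   0.018]
(430, 268) [[0.734, -0.267], [0.694, -0.25], [0.654, -0.233], [0.615, -0.216], [0.575, -0.198]]
 tri w top [ 0.712 -0.263  0.022]
[[[-0.16,-0.13,0.98],np.float64(0.1),1],[[-0.17,-0.13,0.99],np.float64(0.1),1],[[-0.17,-0.13,0.98],np.float64(0.1),1],[[-0.17,-0.14,0.99],np.float64(0.11),1],[[0.0,0.0,0.79],np.float64(-0.0),1],[[0.0,0.0,0.78],np.float64(-0.0),1]]
6 end [ 0.4349 -0.2362  0.0372] 18.7
```

Call:
carry_out --rows '[[[-0.16, -0.13, 0.9], 0.1, 1], [[-0.16, -0.13, 0.9], 0.1, 1], [[-0.16, -0.13, 0.9], 0.1, 1], [[-0.16, -0.13, 0.8], 0.1, 1], [[0, 0, 0], 0, 1], [[0, 0, 0], 0, 1]]'

```text
time_s: 3.25
position: [0.4373, -0.2321, 0.1183]
eef_rot: [0.58, 0.815, 0.0, -0.0]
contact_force: [0.1, -0.8, 0.1]
finger_gap: 0.0856
grasp_force: 0.0
```

Run:
```python
from h import *
c=get_calibration("wrist");im=grab_frame("wrist");s=read_state();print(s["time_s"],s["position"],az(),np.abs(s["qd"]).max())
print("pred",proj(c,(.4355,-.236,.056)))
u,v=proj(c,(.4355,-.236,.045)).astype(int)
for ce,st in blobs(im,(8,60,40),(36,255,255),(u-90,v-90,u+90,v+90),30): print(ce,st)
x0,y0=max(u-100,0),max(v-75,0);print(x0,y0)
cv2.imwrite("pics/c3.png",cv2.resize(cv2.cvtColor(im[y0:y0+150,x0:x0+200],cv2.COLOR_RGB2BGR),None,fx=3,fy=3,interpolation=3))
```

```text
3.3 [ 0.43808693 -0.23244694  0.1192359 ] 19.13616438730613 0.020211168645916742
pred [253.49228153 216.16830836]
[255.27495043 199.32452082] [ 214  156   83   87 4539]
153 135
```

View pics/c3.png

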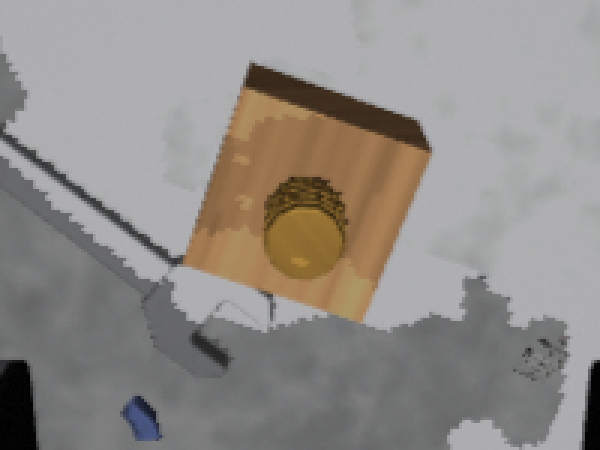

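The crop puts the head top at (254.3,216.0), within 1 px of the prediction from (0.4355,-0.236), so I'll grasp there.

Call:
carry_out --rows '[[[-0.03, -0.05, 0.7], 0.05, 1], [[-0.03, -0.04, 0.7], 0.05, 1], [[0, 0, 0.7], 0, 1], [[0, 0, 0], 0, 0], [[0, 0, 0], 0, -1], [[0, 0, 0], 0, -1], [[0, 0, 0], 0, -1], [[0, 0, 0], 0, -1]]' --force 60

```text
time_s: 4.1
position: [0.4356, -0.2366, 0.0356]
eef_rot: [0.584, 0.812, 0.001, 0.002]
contact_force: [-0.5, 0.5, 6.7]
finger_gap: 0.0167
grasp_force: 58.4
```

Call:
carry_out --rows '[[[0, 0, -0.3], 0, -1], [[0, 0, -0.9], 0, -1], [[0, 0, -0.9], 0, -1], [[0, 0, -0.3], 0, -1], [[0, 0, 0], 0, -1]]'

```text
time_s: 4.6
position: [0.4349, -0.2368, 0.1321]
eef_rot: [0.584, 0.812, 0.001, 0.002]
contact_force: [-0.1, -0.4, -1.1]
finger_gap: 0.0161
grasp_force: 59.9
```

Run:
```python
from h import *
c=get_calibration("wrist");im=grab_frame("wrist");s=read_state();print(s["time_s"],s["position"],az(),s["contact_force"],s["finger_gap"])
p=s["position"]
print("tcp",proj(c,p),"head top pred",proj(c,p+[0,0,.0205]),"underside",proj(c,p-[0,0,.0036]))
for n in("scene","top"):
    cc=get_calibration(n);print(n,proj(cc,p))
S=get_calibration("scene");sc=grab_frame("scene");u,v=proj(S,p).astype(int)
a=cv2.resize(im[130:380,130:380],(500,500));b=cv2.resize(sc[v-45:v+45,u-27:u+27],(300,500),interpolation=3);print(u,v)
cv2.imwrite("pics/c4.png",cv2.cvtColor(np.hstack([a,b]),cv2.COLOR_RGB2BGR))
```

```text
4.65 [ 0.43394734 -0.23614661  0.13052217] 18.55690533681532 [-0.04523687  0.53260541 -1.31028832] 0.016822777859433664
tcp [257.04406723 253.38537415] head top pred [257.36780981 275.72025438] underside [256.9951242  250.00881328]
scene [206.99475106 198.71851381]
top [249.84772332 249.16676731]
206 198
```

View pics/c4.png

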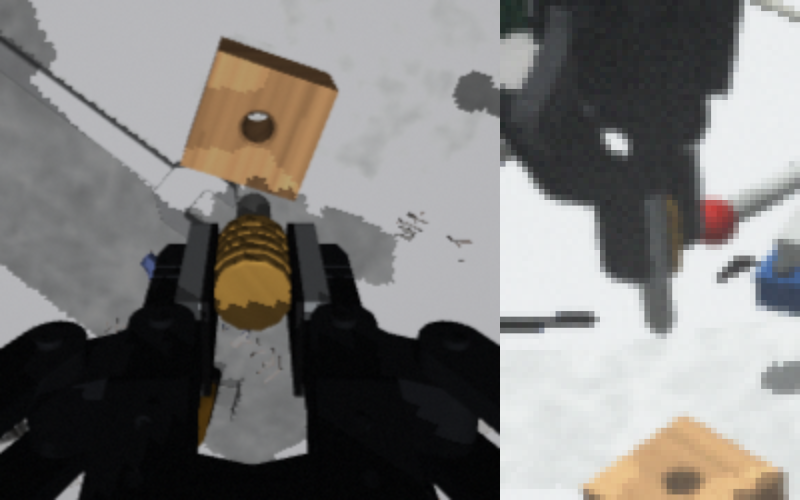

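The pin is upright and centred between the pads, with the head top at (257,280), the tip at (257,228), and the stand empty.

Run:
```python
from h import *
s=read_state();print(s["position"],az())
plan([(.6285,-.280,.12,18.7),(.6285,-.280,.085,18.7)],g=-1)
```

```text
[ 0.43328149 -0.23578333  0.12950781] 18.555645327885944
[[[-0.52,0.85,0.05],np.float64(-0.01),-1],[[-0.52,0.86,0.05],np.float64(-0.0),-1],[[-0.52,0.85,0.05],np.float64(-0.01),-1],[[-0.52,0.86,0.04],np.float64(-0.0),-1],[[-0.53,0.85,0.05],np.float64(-0.01),-1],[[0.0,0.0,0.87],np.float64(0.0),-1]]
6 end [ 0.6285 -0.2802  0.0851] 18.7
```

Call:
carry_out --rows '[[[-0.52, 0.85, 0.05], 0, -1], [[-0.52, 0.86, 0.05], 0, -1], [[-0.52, 0.85, 0.05], 0, -1], [[-0.52, 0.86, 0.05], 0, -1], [[-0.53, 0.85, 0.05], 0, -1], [[0, 0, 0.8], 0, -1], [[0, 0, 0], 0, -1], [[0, 0, 0], 0, -1]]'

```text
time_s: 5.5
position: [0.6269, -0.2807, 0.0856]
eef_rot: [0.584, 0.811, -0.001, -0.003]
contact_force: [-0.2, -1.1, -0.1]
finger_gap: 0.0165
grasp_force: 59.9
```

Run:
```python
from h import *
s0=read_state();c=get_calibration("wrist");im=grab_frame("wrist");s=read_state();print(s["time_s"],s0["position"],s["position"],az(),s["contact_force"],s["finger_gap"])
p=s0["position"];print("tip pred",proj(c,p-[0,0,.0306]),"hole pred",proj(c,(.6285,-.28,.028)))
g=cv2.cvtColor(im[120:300,180:340],cv2.COLOR_RGB2BGR)
cv2.imwrite("pics/c5.png",cv2.resize(g,None,fx=3.3,fy=3.3,interpolation=3))
```

```text
5.55 [ 0.62686159 -0.28066832  0.08564907] [ 0.62766288 -0.28124614  0.08729093] 18.472846078288175 [-0.02995893  0.24129164 -0.02802031] 0.016848815119434472
tip pred [258.25270474 231.31713219] hole pred [260.77068016 214.56741893]
```

View pics/c5.png

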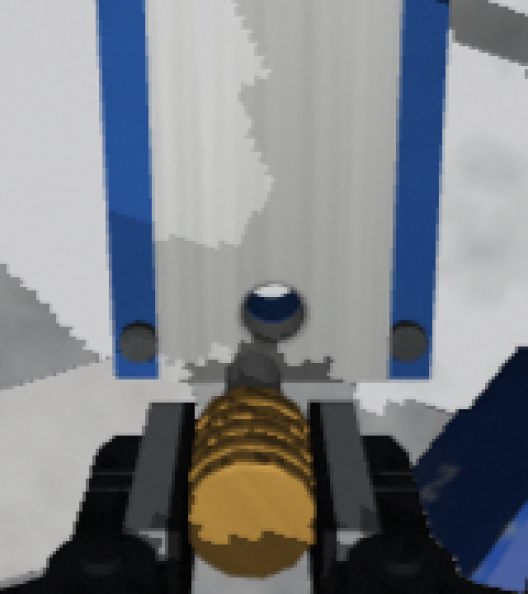

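The crop shows the hole at about (262.7,214.2), the pin tip near (258,228), and the head's lower rim at v≈294.8. I'll check the projections for tilt.

Run:
```python
from h import *
c=get_calibration("wrist");s=read_state();p=s["position"];q=R.from_quat(s["eef_rot"]);X=q.apply([1,0,0]);Z=-q.apply([0,0,1]);Y=q.apply([0,1,0])
print(p,Z)
P=lambda x,y,z:proj(c,p+x*X+y*Y+z*Z).round(1)
print("toprim near",P(-.0095,0,.0205),"far",P(.0095,0,.0205),"L/R",P(0,-.0095,.0205),P(0,.0095,.0205))
print("underside far",P(.0095,0,-.0036),"tip far r3,r5",P(.003,0,-.0306),P(.005,0,-.0306),"tip",P(0,0,-.0306))
d=onz(c,262.7,214.2,.028);print("hole",d,(d-p)@X,(d-p)@Y)
```

```text
[ 0.62766288 -0.28124614  0.08729093] [ 2.58934224e-03 -6.97508401e-04  9.99996404e-01]
toprim near [258.7 297.7] far [258.7 260.3] L/R [237.2 279.4] [280.2 279.4]
underside far [258.3 236.2] tip far r3,r5 [258.  226.5] [258.  223.4] tip [258.  231.1]
hole [ 0.63088364 -0.28058061  0.028     ] -0.0004771404905019378 0.00339818479778904
```

Call:
carry_out --rows '[[[0, 0.04, 0.2], 0, -1], [[0, 0, 0.2], 0, -1], [[0, 0, 0], 0, -1], [[0, 0, 0], 0, -1], [[0, 0, 0], 0, -1]]'

```text
time_s: 6.05
position: [0.6308, -0.2806, 0.0725]
eef_rot: [0.584, 0.812, 0.0, 0.0]
contact_force: [0.8, -0.3, -1.0]
finger_gap: 0.0165
grasp_force: 59.9
```

Run:
```python
from h import *
for i in range(3):
    s0=read_state();c=get_calibration("wrist");im=grab_frame("wrist");p=s0["position"];print(s0["time_s"],p.round(4),s0["contact_force"].round(1))
    # pin hole = dark (shaded/blue) blob on pale strap around prediction
    u,v=proj(c,(.6297,-.2797,.028));print(u,v,"tip",proj(c,p-[0,0,.0306]))
cv2.imwrite("pics/c6.png",cv2.resize(cv2.cvtColor(im[170:300,200:320],cv2.COLOR_RGB2BGR),None,fx=4.5,fy=4.5,interpolation=3))
```

```text
6.05 [ 0.6308 -0.2806  0.0725] [ 0.8 -0.3 -1. ]
256.6804481360844 220.2599952772617 tip [257.98937549 231.15906278]
6.1 [ 0.6309 -0.2807  0.0725] [-0.1 -0.5 -0.8]
256.6269508823523 220.17923090290887 tip [258.00016405 231.21261228]
6.15 [ 0.6308 -0.2806  0.0725] [-0.7  0.2 -0.5]
256.6236107998751 220.20296947062704 tip [258.01484483 231.09305205]
```

View pics/c6.png

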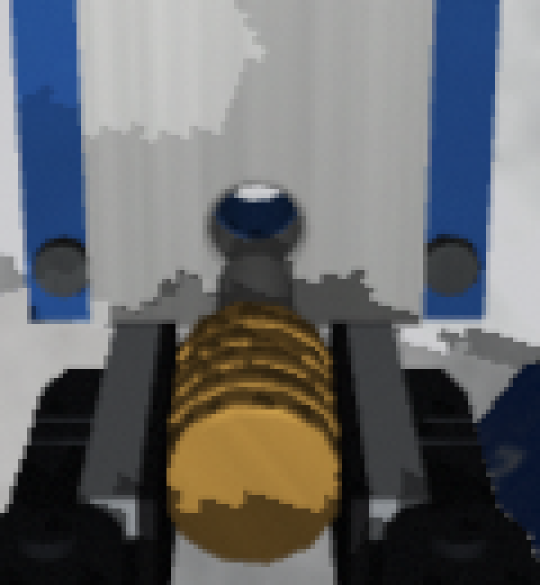

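The crop shows the hole at u≈256.8 and the pin shank at u≈256.9, so they line up sideways. The remaining error is about 1 mm along tool +x.

Call:
carry_out --rows '[[[0.025, 0, 0.1], 0, -1], [[0, 0, 0.15], 0, -1], [[0, 0, 0.15], 0, -1], [[0, 0, 0.1], 0, -1], [[0, 0, 0], 0, -1]]'

```text
time_s: 6.7
position: [0.6299, -0.2793, 0.051]
eef_rot: [0.584, 0.812, -0.0, -0.001]
contact_force: [0.9, 0.1, -0.9]
finger_gap: 0.0168
grasp_force: 59.9
```

Call:
carry_out --rows '[[[0, 0, 0.12], 0, -1], [[0, 0, 0.12], 0, -1], [[0, 0, 0.12], 0, -1], [[0, 0, 0.07], 0, -1], [[0, 0, 0], 0, -1]]'

```text
time_s: 7.2
position: [0.63, -0.2794, 0.0342]
eef_rot: [0.584, 0.812, -0.0, -0.001]
contact_force: [0.8, -0.3, -1.4]
finger_gap: 0.0165
grasp_force: 59.9
```

Call:
carry_out --rows '[[[0, 0, 0.06], 0, -1], [[0, 0, 0.04], 0, -1], [[0, 0, 0.03], 0, -1], [[0, 0, 0], 0, -1]]'

```text
time_s: 7.6
position: [0.6306, -0.2798, 0.0317]
eef_rot: [0.584, 0.812, 0.001, 0.0]
contact_force: [-2.9, 3.8, 9.3]
finger_gap: 0.0164
grasp_force: 61.0
```

Call:
carry_out --rows '[[[0, 0, 0], 0, -0.2], [[0, 0, 0], 0, -0.1], [[0, 0, 0], 0, -0.1], [[0, 0, -0.4], 0, -0.1], [[0, 0, -0.8], 0, -0.1], [[0, 0, -0.3], 0, -1], [[0, 0, 0], 0, -1], [[0, 0, 0], 0, -1]]'

```text
time_s: 8.4
position: [0.6301, -0.2793, 0.0895]
eef_rot: [0.584, 0.812, 0.0, -0.0]
contact_force: [0.5, 0.6, -0.1]
finger_gap: -0.0002
grasp_force: 0.0
```

Run:
```python
from h import *
s=read_state();print(s["time_s"],s["position"],s["finger_gap"],s["contact_force"])
S=get_calibration("scene");sc=grab_frame("scene");T=get_calibration("top")
for z in(.028,.052,.055): print(z,proj(S,(.6297,-.2795,z)))
for ce,st in blobs(sc,(15,90,50),(36,255,255),(270,170,310,215),5): print(ce,st)
c=get_calibration("wrist");im=grab_frame("wrist")
for z in(.052,.055): print(proj(c,(.6297,-.2795,z)))
for ce,st in blobs(im,(10,90,40),(36,255,255),(180,120,340,330),20): print(ce,st)
```

```text
8.4 [ 0.63011919 -0.27926211  0.0894509 ] -0.00020602878161617697 [ 0.50351821  0.5733822  -0.08207153]
0.028 [289.51584501 201.77541203]
0.052 [289.88434165 192.84448924]
0.055 [289.93123421 191.70799635]
[288.94805195 196.74025974] [285 191   8  12  77]
[257.75477956 227.85393071]
[257.7767165  229.86946963]
[257.03719008 221.43904959] [242 202  31  39 968]
```

Call:
carry_out --rows '[[[0, 0, 0.45], 0, -1], [[0, 0, 0.35], 0, -1], [[0, 0, 0.1], 0, -1], [[0, 0, 0.06], 0, -1], [[0, 0, 0], 0, -1]]'

```text
time_s: 9.0
position: [0.6293, -0.279, 0.0521]
eef_rot: [0.584, 0.812, 0.0, -0.002]
contact_force: [-5.2, 3.1, 16.1]
finger_gap: -0.0
grasp_force: 7.8
```

The head top sits at z = 52 mm under a 16 N press, so the pin is home. Next I rise and turn so the wrist camera looks over the nut and the can.

```bash
sed -i 's/t=round(-/t=round(-float(1)*/; s/rows.append(\[v.tolist(),t,g\])/rows.append([v.tolist(),float(t),g])/' h.py
python3 - <<'E'
from h import *
plan([(.6293,-.279,.22,43.7),(.60,-.20,.26,83.8)],g=-1)
E
```

```text
[[[-0.0,0.0,-0.7],-0.84,-1],[[-0.0,0.0,-0.7],-0.84,-1],[[-0.0,0.0,-0.7],-0.84,-1],[[-0.0,0.0,-0.7],-0.84,-1],[[-0.0,0.0,-0.7],-0.84,-1],[[-0.0,0.0,-0.7],-0.83,-1],[[0.21,0.09,-0.11],-0.89,-1],[[0.21,0.11,-0.11],-0.89,-1]]
[[[0.2,0.13,-0.11],-0.89,-1],[[0.19,0.14,-0.11],-0.89,-1],[[0.18,0.15,-0.11],-0.89,-1],[[0.16,0.17,-0.11],-0.89,-1],[[0.15,0.18,-0.11],-0.89,-1],[[0.13,0.19,-0.11],-0.9,-1],[[0.12,0.2,-0.12],-0.89,-1]]
15 end [ 0.6002 -0.2     0.2601] 83.8
```

Call:
carry_out --rows '[[[0, 0, -0.7], 0, -1], [[0, 0, -0.7], -1, -1], [[0, 0, -0.7], -1, -1], [[0, 0, -0.7], -1, -1], [[0, 0, -0.7], -1, -1], [[0, 0, -0.7], -1, -1], [[0.21, 0.09, -0.11], -0.89, -1], [[0.21, 0.11, -0.11], -0.89, -1]]'

```text
time_s: 9.8
position: [0.6236, -0.2623, 0.2274]
eef_rot: [0.321, 0.947, -0.0, -0.0]
contact_force: [-0.5, 0.8, 0.3]
finger_gap: -0.0003
grasp_force: 0.0
```

Call:
carry_out --rows '[[[0.2, 0.13, -0.11], -0.89, -1], [[0.19, 0.14, -0.11], -0.89, -1], [[0.18, 0.15, -0.11], -0.89, -1], [[0.16, 0.17, -0.11], -0.89, -1], [[0.15, 0.18, -0.11], -0.89, -1], [[0.13, 0.19, -0.11], -0.9, -1], [[0.12, 0.2, -0.12], -0.89, -1], [[0, 0, 0], 0, -1]]'

```text
time_s: 10.6
position: [0.6014, -0.1989, 0.2583]
eef_rot: [0.054, 0.999, 0.001, -0.001]
contact_force: [-0.2, 0.5, -0.9]
finger_gap: 0.0001
grasp_force: 0.0
```

Call:
carry_out --rows '[[[0, 0, 0], 0, -1], [[0, 0, 0], 0, -1]]'

```text
time_s: 10.8
position: [0.6012, -0.2011, 0.2583]
eef_rot: [0.056, 0.998, -0.0, -0.001]
contact_force: [0.1, -0.5, 0.9]
finger_gap: 0.0001
grasp_force: 0.0
```

Run:
```python
from h import *
s=read_state();c=get_calibration("wrist");im=grab_frame("wrist");print(s["time_s"],s["position"],az(),s["joint_positions"].round(2))
np.savez("w7.npz",**{k:np.asarray(v) for k,v in c.items()},im=im)
cv2.imwrite("pics/w7.png",cv2.cvtColor(im,cv2.COLOR_RGB2BGR))
for n,p in(("red",(.515,-.1758,.0733)),("blk",(.6798,-.1939,.0696)),("stud",(.597,-.185,.096)),("can",(.72,-.108,.201))):
    print(n,proj(c,p))
for ce,st in blobs(im,(0,150,80),(8,255,255),(0,0,512,384),30): print("red",ce,st,onz(c,*ce,.0715))
u,v=proj(c,(.6798,-.1939,.0696)).astype(int)
for ce,st in blobs(im,(0,0,0),(180,255,60),(u-20,v-20,u+20,v+20),30): print("blk",ce,st,onz(c,*ce,.0715))
```

```text
10.8 [ 0.60120214 -0.20111289  0.25828499] 83.54461146649814 [ 0.05  0.38  0.28  1.62 -0.11  1.16  1.82]
red [272.86869788  83.19709257]
blk [270.91517978 236.83129497]
stud [272.82256425 171.42194527]
can [393.14383063 344.93968336]
red [272.1938326   83.84581498] [264  76  17  16 227] [ 0.5154867  -0.17641776  0.0715    ]
blk [264.52034261 245.68308351] [250 231  34  25 467] [ 0.68916974 -0.20229926  0.0715    ]
```

View pics/w7.png

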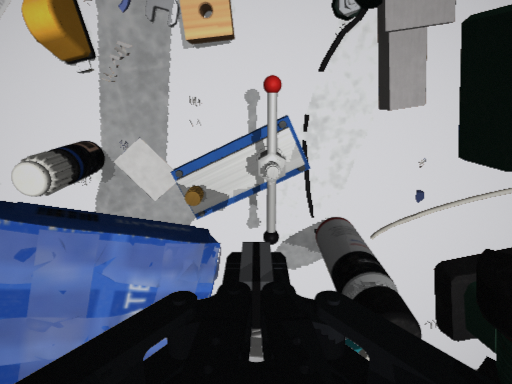

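The wrist view shows the pin home at (194,196), red ball (272,84), black ball (271,237), the can's base near (335,222) leaning out to (395,325), the vise bar's end at about (378–425,108), and the bag's corner at (217,235).

Run:
```python
from h import *
z=np.load("w7.npz");c={k:z[k] for k in z.files if k!="im"};im=z["im"];c={k:(float(v) if v.ndim==0 else v) for k,v in c.items()}
for can in((.72,-.108),(.71,-.113)):
  for h in(0,.1,.2):
    th=np.linspace(0,2*np.pi,60);P=np.array([proj(c,(can[0]+.027*np.cos(t),can[1]+.027*np.sin(t),h)) for t in th]);print(can,h,"u",P[:,0].min().round(),P[:,0].max().round(),"v",P[:,1].min().round(),P[:,1].max().round())
hsv=cv2.cvtColor(im,cv2.COLOR_RGB2HSV)
for r in(224,240,256,270): print(r,im[r,300:400:3].sum(1)//3)
for n,u,v in(("vise",380,108),("vise2",425,108),("bag",217,240)):
    print(n,[(onz(c,u,v,h)[:2]-[.597,-.185]).round(3).tolist() for h in(0,.05,.1,.15,.19)])
```

```text
(0.72, -0.108) 0 u 314.0 353.0 v 217.0 252.0
(0.72, -0.108) 0.1 u 330.0 380.0 v 252.0 296.0
(0.72, -0.108) 0.2 u 358.0 428.0 v 315.0 371.0
(0.71, -0.113) 0 u 310.0 349.0 v 210.0 246.0
(0.71, -0.113) 0.1 u 325.0 375.0 v 244.0 288.0
(0.71, -0.113) 0.2 u 351.0 422.0 v 305.0 362.0
224 [209 210 209 209 150 113 108  23  54  59  62  64  70  73  80  87  90 118
 208 208 208 208 208 208 209 207 208 208 208 193 101 153 173 166]
240 [110 104 101 107 108 102  50  52  55  56  58  58  60  61  64  68  75  66
  65  72  89 119 208 208 208 207 208 207 208 207 207 207 207 206]
256 [144 142 146 143 146 143 137 140  51  51  54  54  56  57  18   3   5  10
  10  11   6   7   7   6   5 176 207 206 207 206 207 207 206 206]
270 [208 209 207 209 208 209 208 208 208 167  48   4   6   4   7   8   7   6
   8   8   6   8   6   5   7   7   5  12  17 206 206 205 205 207]
vise [[-0.04, 0.14], [-0.045, 0.121], [-0.049, 0.103], [-0.054, 0.084], [-0.057, 0.07]]
vise2 [[-0.034, 0.194], [-0.039, 0.169], [-0.044, 0.144], [-0.05, 0.119], [-0.054, 0.098]]
bag [[0.112, -0.084], [0.089, -0.075], [0.065, -0.065], [0.042, -0.056], [0.023, -0.048]]
```

Run:
```python
from h import *
plan([(.6415,-.1635,.255,84),(.6415,-.1635,.06,84)],g=-1)
```

```text
[[[-0.45,0.52,0.04],-0.05,-1],[[-0.45,0.53,0.04],-0.04,-1],[[0.0,-0.0,0.98],-0.0,-1],[[0.0,-0.0,0.97],-0.0,-1],[[0.0,-0.0,0.98],-0.0,-1],[[0.0,-0.0,0.97],-0.0,-1],[[0.0,-0.0,0.98],-0.0,-1]]
7 end [ 0.6416 -0.1633  0.06  ] 84.0
```

Call:
carry_out --rows '[[[-0.45, 0.52, 0], -0.05, -1], [[-0.45, 0.53, 0], -0.05, -1], [[0, 0, 0], 0, -1], [[0, 0, 0.9], 0, -1], [[0, 0, 0.9], 0, -1], [[0, 0, 0.9], 0, -1], [[0, 0, 0.9], 0, -1], [[0, 0, 0.9], 0, -1]]'

```text
time_s: 11.65
position: [0.6413, -0.1636, 0.0777]
eef_rot: [0.052, 0.999, -0.0, -0.0]
contact_force: [-0.3, 0.7, -0.4]
finger_gap: -0.0001
grasp_force: 0.0
```

Call:
carry_out --rows '[[[0, 0, 0.4], 0, -1], [[0, 0, 0], 0, -1], [[0, 0, 0], 0, -1]]'

```text
time_s: 11.95
position: [0.6427, -0.1633, 0.0644]
eef_rot: [0.051, 0.999, -0.0, 0.001]
contact_force: [0.2, 0.4, 0.7]
finger_gap: -0.0001
grasp_force: 0.0
```

Call:
carry_out --rows '[[[0, -0.12, 0.15], 0, -1], [[-0.04, -0.096, 0.004], 1, -1], [[-0.04, -0.096, 0.004], 1, -1], [[-0.04, -0.096, 0.004], 1, -1], [[-0.04, -0.096, 0.004], 1, -1], [[-0.04, -0.096, 0.004], 1, -1], [[-0.04, -0.096, 0.004], 1, -1], [[-0.04, -0.096, 0.004], 1, -1]]'

```text
time_s: 12.75
position: [0.6439, -0.1954, 0.0577]
eef_rot: [0.35, 0.937, 0.001, 0.002]
contact_force: [1.3, 1.6, -0.6]
finger_gap: -0.0
grasp_force: 1.1
```

```bash
cat >> h.py <<'E'
stud=np.array([.5972,-.1850])
def st():
    s=read_state();q=R.from_quat(s["eef_rot"]);d=np.array([*(s["position"][:2]-stud),0])
    print("t",s["time_s"],"z",s["position"][2].round(4),"a",round(az(),1),"tcp rel stud tool xy mm",(q.inv().apply(d)[:2]*1e3).round(1),"F tool",q.inv().apply(s["contact_force"]).round(1),"Mz",s["wrist_torque"].round(2),"J",s["joint_positions"].round(2))
E
python3 -c "
from h import *
st()"
```

```text
t 12.75 z 0.0577 a 49.0 tcp rel stud tool xy mm [-42.1  22.8] F tool [0.1 2.1 0.6] Mz [ 0.44 -0.23  0.01] J [-0.02  0.66  0.38  1.7  -0.31  0.83  1.35]
```

Call:
carry_out --rows '[[[-0.045, -0.096, 0.004], 1, -1], [[-0.045, -0.096, 0.004], 1, -1], [[-0.045, -0.096, 0.004], 1, -1], [[-0.045, -0.096, 0.004], 1, -1], [[-0.045, -0.096, 0.004], 1, -1], [[-0.045, -0.096, 0.004], 1, -1], [[-0.045, -0.096, 0.004], 1, -1], [[-0.045, -0.096, 0.004], 1, -1]]'

```text
time_s: 13.55
position: [0.6259, -0.2233, 0.0566]
eef_rot: [0.649, 0.76, 0.002, 0.001]
contact_force: [1.5, 1.5, -0.7]
finger_gap: -0.0001
grasp_force: 1.0
```

Call:
carry_out --rows '[[[-0.045, -0.096, 0.004], 1, -1], [[-0.045, -0.096, 0.004], 1, -1], [[-0.045, -0.096, 0.004], 1, -1], [[-0.045, -0.096, 0.004], 1, -1], [[-0.045, -0.096, 0.004], 1, -1], [[-0.045, -0.096, 0.004], 1, -1], [[-0.045, -0.096, 0.004], 1, -1], [[-0.045, -0.096, 0.004], 1, -1]]'

```text
time_s: 14.35
position: [0.5945, -0.2337, 0.0556]
eef_rot: [0.87, 0.492, 0.002, 0.002]
contact_force: [2.5, 1.2, -0.7]
finger_gap: 0.0
grasp_force: 1.0
```

```bash
python3 -c "
from h import *
st()"
```

```text
t 14.35 z 0.0556 a -31.0 tcp rel stud tool xy mm [-43.1  22.8] F tool [2.3 1.5 0.7] Mz [ 0.08 -0.49 -0.06] J [-0.19  0.71  0.74  1.81 -0.62  0.86  0.3 ]
```

Call:
carry_out --rows '[[[-0.045, -0.096, 0.004], 1, -1], [[-0.045, -0.096, 0.004], 1, -1], [[-0.045, -0.096, 0.004], 1, -1], [[-0.045, -0.096, 0.004], 1, -1], [[-0.045, -0.096, 0.004], 1, -1], [[-0.045, -0.096, 0.004], 1, -1], [[-0.045, -0.096, 0.004], 1, -1], [[-0.045, -0.096, 0.004], 1, -1]]'

```text
time_s: 15.15
position: [0.5639, -0.2213, 0.0543]
eef_rot: [0.986, 0.165, 0.003, 0.001]
contact_force: [2.6, -1.2, 0.2]
finger_gap: 0.0
grasp_force: 0.9
```

Call:
carry_out --rows '[[[-0.045, -0.096, 0.004], 1, -1], [[-0.045, -0.096, 0.004], 1, -1], [[-0.045, -0.096, 0.004], 1, -1], [[-0.045, -0.096, 0.004], 1, -1], [[-0.045, -0.096, 0.004], 1, -1], [[-0.045, -0.096, 0.004], 1, -1], [[-0.045, -0.096, 0.004], 1, -1], [[-0.045, -0.096, 0.004], 1, -1]]'

```text
time_s: 15.95
position: [0.5481, -0.192, 0.0528]
eef_rot: [0.983, -0.183, 0.002, 0.001]
contact_force: [-0.6, -1.5, 0.0]
finger_gap: 0.0001
grasp_force: 1.0
```

```bash
python3 -c "
from h import *
st()"
```

```text
t 15.95 z 0.0528 a -111.0 tcp rel stud tool xy mm [-43.3  24.1] F tool [-0.   1.6 -0. ] Mz [-0.44 -0.03  0.03] J [-0.46  0.82  1.08  1.96 -0.91  0.95 -0.85]
```

Run:
```python
from h import *
s=read_state();p=s["position"];y=np.array([np.cos(np.radians(-111)),np.sin(np.radians(-111))])
u=p[:2]+.008*y
plan([(*u,p[2],-111),(*u,.16,-96),(.6517,-.1752,.16,69.1),(.6517,-.1752,.055,69)],g=-1)
```

```text
[[[0.0,0.2,0.0],-0.01,-1],[[0.0,0.0,-0.89],-1.0,-1],[[0.0,0.0,-0.89],-1.0,-1],[[0.0,0.0,-0.9],-1.0,-1],[[0.08,-0.03,0.0],-0.97,-1],[[0.08,-0.02,0.0],-0.97,-1],[[0.08,-0.01,0.0],-0.97,-1],[[0.08,-0.01,0.0],-0.97,-1]]
[[[0.08,0.0,0.0],-0.97,-1],[[0.08,0.01,0.0],-0.97,-1],[[0.08,0.01,0.0],-0.97,-1],[[0.08,0.02,0.0],-0.97,-1],[[0.07,0.03,0.0],-0.97,-1],[[0.07,0.03,0.0],-0.97,-1],[[0.07,0.04,0.0],-0.97,-1],[[0.07,0.05,0.0],-0.97,-1]]
[[[0.06,0.05,0.0],-0.97,-1],[[0.06,0.06,0.0],-0.97,-1],[[0.05,0.06,0.0],-0.97,-1],[[0.05,0.06,0.0],-0.97,-1],[[0.04,0.07,0.0],-0.97,-1],[[0.04,0.07,0.0],-0.97,-1],[[0.03,0.07,0.0],-0.97,-1],[[0.02,0.08,0.0],-0.97,-1]]
[[[0.02,0.08,0.0],-0.97,-1],[[0.01,0.08,0.0],-0.97,-1],[[0.0,0.08,0.0],-0.97,-1],[[-0.0,0.08,0.0],-0.97,-1],[[-0.01,0.08,0.0],-0.97,-1],[[-0.02,0.08,0.0],-0.97,-1],[[-0.02,0.08,0.0],-0.97,-1],[[-0.03,0.07,0.0],-0.98,-1]]
[[[-0.04,0.07,0.0],-0.97,-1],[[-0.04,0.07,0.0],-0.98,-1],[[-0.05,0.06,0.0],-0.97,-1],[[-0.05,0.06,0.0],-0.98,-1],[[-0.06,0.05,0.0],-0.97,-1],[[-0.07,0.05,0.0],-0.98,-1],[[0.0,-0.0,0.88],0.01,-1],[[0.0,-0.0,0.87],0.01,-1]]
[[[0.0,-0.0,0.88],0.0,-1]]
41 end [ 0.6519 -0.1751  0.0548] 69.0
```

Call:
carry_out --rows '[[[0, 0.2, 0], 0, -1], [[0, 0, -0.9], -1, -1], [[0, 0, -0.9], -1, -1], [[0, 0, -0.9], -1, -1], [[0.08, -0.03, 0], -0.97, -1], [[0.08, -0.02, 0], -0.97, -1], [[0.08, -0.01, 0], -0.97, -1], [[0.08, -0.01, 0], -0.97, -1]]'

```text
time_s: 16.75
position: [0.5568, -0.1959, 0.16]
eef_rot: [0.993, 0.121, 0.001, -0.0]
contact_force: [0.6, -0.1, 0.3]
finger_gap: -0.0001
grasp_force: 0.0
```

Call:
carry_out --rows '[[[0.08, 0, 0], -0.97, -1], [[0.08, 0.01, 0], -0.97, -1], [[0.08, 0.01, 0], -0.97, -1], [[0.08, 0.02, 0], -0.97, -1], [[0.07, 0.03, 0], -0.97, -1], [[0.07, 0.03, 0], -0.97, -1], [[0.07, 0.04, 0], -0.97, -1], [[0.07, 0.05, 0], -0.97, -1]]'

```text
time_s: 17.55
position: [0.5817, -0.1903, 0.16]
eef_rot: [0.896, 0.443, 0.001, 0.0]
contact_force: [0.7, -0.2, 0.3]
finger_gap: -0.0001
grasp_force: 0.0
```

Call:
carry_out --rows '[[[0.06, 0.05, 0], -0.97, -1], [[0.06, 0.06, 0], -0.97, -1], [[0.05, 0.06, 0], -0.97, -1], [[0.05, 0.06, 0], -0.97, -1], [[0.04, 0.07, 0], -0.97, -1], [[0.04, 0.07, 0], -0.97, -1], [[0.03, 0.07, 0], -0.97, -1], [[0.02, 0.08, 0], -0.97, -1]]'

```text
time_s: 18.35
position: [0.6066, -0.1845, 0.1601]
eef_rot: [0.698, 0.716, 0.001, 0.001]
contact_force: [-0.2, 1.2, 0.2]
finger_gap: 0.0001
grasp_force: 0.0
```

Call:
carry_out --rows '[[[0.02, 0.08, 0], -0.97, -1], [[0.01, 0.08, 0], -0.97, -1], [[0, 0.08, 0], -0.97, -1], [[0, 0.08, 0], -0.97, -1], [[-0.01, 0.08, 0], -0.97, -1], [[-0.02, 0.08, 0], -0.97, -1], [[-0.02, 0.08, 0], -0.97, -1], [[-0.03, 0.07, 0], -0.98, -1]]'

```text
time_s: 19.15
position: [0.6317, -0.1786, 0.1602]
eef_rot: [0.421, 0.907, 0.0, 0.001]
contact_force: [-0.1, 1.0, -0.3]
finger_gap: -0.0002
grasp_force: 0.0
```

Call:
carry_out --rows '[[[-0.04, 0.07, 0], -0.97, -1], [[-0.04, 0.07, 0], -0.98, -1], [[-0.05, 0.06, 0], -0.97, -1], [[-0.05, 0.06, 0], -0.98, -1], [[-0.06, 0.05, 0], -0.97, -1], [[-0.07, 0.05, 0], -0.98, -1], [[0, 0, 0], 0, -1], [[0, 0, 0], 0, -1]]'

```text
time_s: 19.95
position: [0.6502, -0.1745, 0.1598]
eef_rot: [0.181, 0.983, 0.0, 0.001]
contact_force: [0.6, 1.1, 0.2]
finger_gap: -0.0001
grasp_force: 0.0
```

Run:
```python
from h import *
st();print(read_state()["position"])
im=grab_frame("top");T=get_calibration("top");sc=grab_frame("scene");S=get_calibration("scene")
c=get_calibration("wrist");w=grab_frame("wrist")
for n,i,cc in(("top",im,T),("scene",sc,S),("wrist",w,c)):
    q=proj(cc,(.6738,-.2144,.064));print(n,"pred red",q)
    x,y=q.astype(int)
    for ce,s in blobs(i,(0,150,60),(8,255,255),(max(x-45,0),max(y-45,0),x+45,y+45),5):
        o=onz(cc,*ce,.064);d=o[:2]-stud;print(ce,s[4],o.round(4),"az",np.degrees(np.arctan2(d[1],d[0])).round(1),np.hypot(*d).round(3))
```

```text
t 19.95 z 0.1598 a 69.1 tcp rel stud tool xy mm [-45.8  28.6] F tool [-0.1  1.3 -0.2] Mz [0.01 0.04 0.03] J [-0.07  0.55  0.39  1.63 -0.24  1.01  1.61]
[ 0.65022572 -0.17454758  0.15977451]
top pred red [242.27542937 146.70366559]
scene pred red [278.37455662 168.97174946]
wrist pred red [222.16431356 240.14093157]
[233.61660079 241.35177866] 253 [ 0.6782 -0.206   0.064 ] az -14.5 0.084
```

Call:
carry_out --rows '[[[0.03, 0.09, 0], -0.5, -1], [[0, 0, 0], 0, -1], [[0, 0, 0.9], 0, -1], [[0, 0, 0.9], 0, -1], [[0, 0, 0.85], 0, -1], [[0, 0, 0], 0, -1], [[0, 0, 0], 0, -1]]'

```text
time_s: 20.8
position: [0.6506, -0.17, 0.0533]
eef_rot: [0.159, 0.987, -0.0, -0.0]
contact_force: [-0.1, 0.3, 1.1]
finger_gap: -0.0002
grasp_force: 0.0
```

```bash
python3 -c "
from h import *
st()"
```

```text
t 20.8 z 0.0533 a 71.7 tcp rel stud tool xy mm [-46.  31.] F tool [ 0.2  0.2 -1.1] Mz [-0.03 -0.08 -0.01] J [-0.04  0.67  0.34  1.7  -0.28  0.82  1.68]
```

Call:
carry_out --rows '[[[0, -0.2, 0], 0, -1], [[-0.046, -0.103, 0.004], 1, -1], [[-0.046, -0.103, 0.004], 1, -1], [[-0.046, -0.103, 0.004], 1, -1], [[-0.046, -0.103, 0.004], 1, -1], [[-0.046, -0.103, 0.004], 1, -1], [[-0.046, -0.103, 0.004], 1, -1], [[-0.046, -0.103, 0.004], 1, -1]]'

```text
time_s: 21.6
position: [0.6446, -0.2079, 0.0545]
eef_rot: [0.45, 0.893, 0.001, 0.002]
contact_force: [0.8, 2.6, 0.0]
finger_gap: -0.0003
grasp_force: 0.9
```

Call:
carry_out --rows '[[[-0.046, -0.103, 0.004], 1, -1], [[-0.046, -0.103, 0.004], 1, -1], [[-0.046, -0.103, 0.004], 1, -1], [[-0.046, -0.103, 0.004], 1, -1], [[-0.046, -0.103, 0.004], 1, -1], [[-0.046, -0.103, 0.004], 1, -1], [[-0.046, -0.103, 0.004], 1, -1], [[-0.046, -0.103, 0.004], 1, -1]]'

```text
time_s: 22.4
position: [0.6196, -0.2325, 0.0534]
eef_rot: [0.728, 0.686, 0.002, 0.002]
contact_force: [2.0, 2.0, 0.4]
finger_gap: -0.0004
grasp_force: 0.9
```

```bash
python3 -c "
from h import *
st()"
```

```text
t 22.4 z 0.0534 a -3.4 tcp rel stud tool xy mm [-46.1  25.2] F tool [ 2.1  1.8 -0.4] Mz [ 0.27 -0.29 -0.01] J [-0.16  0.72  0.67  1.75 -0.57  0.87  0.72]
```

Call:
carry_out --rows '[[[-0.048, -0.103, 0.004], 1, -1], [[-0.048, -0.103, 0.004], 1, -1], [[-0.048, -0.103, 0.004], 1, -1], [[-0.048, -0.103, 0.004], 1, -1], [[-0.048, -0.103, 0.004], 1, -1], [[-0.048, -0.103, 0.004], 1, -1], [[-0.048, -0.103, 0.004], 1, -1], [[-0.048, -0.103, 0.004], 1, -1]]'

```text
time_s: 23.2
position: [0.5843, -0.2358, 0.0523]
eef_rot: [0.919, 0.395, 0.003, 0.002]
contact_force: [3.2, -0.5, 0.7]
finger_gap: -0.0001
grasp_force: 0.9
```

Call:
carry_out --rows '[[[-0.048, -0.103, 0.004], 1, -1], [[-0.048, -0.103, 0.004], 1, -1], [[-0.048, -0.103, 0.004], 1, -1], [[-0.048, -0.103, 0.004], 1, -1]]'

```text
time_s: 23.6
position: [0.57, -0.2302, 0.0524]
eef_rot: [0.973, 0.229, 0.005, 0.004]
contact_force: [7.3, -6.1, -1.3]
finger_gap: 0.0002
grasp_force: 3.7
```

```bash
python3 -c "
from h import *
st()"
```

```text
t 23.6 z 0.0524 a -63.5 tcp rel stud tool xy mm [-44.6  28.3] F tool [3.8 8.6 1.5] Mz [-1.24 -1.42 -0.03] J [-0.32  0.77  0.94  1.88 -0.8   0.9  -0.09]
```

Call:
carry_out --rows '[[[0, -0.06, 0], 0, -1], [[0, -0.06, 0], 0, -1], [[0, 0, 0], 0, -1]]'

```text
time_s: 23.9
position: [0.5681, -0.228, 0.0528]
eef_rot: [0.973, 0.231, 0.005, 0.006]
contact_force: [5.7, -8.1, -1.8]
finger_gap: -0.0002
grasp_force: 4.2
```

```bash
python3 -c "
from h import *
st()"
```

```text
t 23.9 z 0.0528 a -63.3 tcp rel stud tool xy mm [-45.3  25.4] F tool [1.5 9.8 1.9] Mz [-1.68 -1.36  0.03] J [-0.33  0.77  0.94  1.89 -0.8   0.9  -0.09]
```

Call:
carry_out --rows '[[[0, -0.07, 0], 0, -1], [[0, -0.07, 0], 0, -1], [[0, -0.05, 0], 0, -1], [[0, 0, 0], 0, -1]]'

```text
time_s: 24.3
position: [0.5658, -0.2249, 0.0539]
eef_rot: [0.973, 0.23, 0.006, 0.01]
contact_force: [8.2, -12.4, -2.2]
finger_gap: 0.0005
grasp_force: 6.8
```

```bash
python3 -c "
from h import *
st()"
```

```text
t 24.3 z 0.0539 a -63.4 tcp rel stud tool xy mm [-45.9  21.6] F tool [ 1.8 14.7  2.6] Mz [-2.94 -1.77  0.01] J [-0.34  0.76  0.95  1.9  -0.8   0.88 -0.1 ]
```

Call:
carry_out --rows '[[[0, -0.07, 0], 0, -1], [[0, -0.07, 0], 0, -1], [[0, -0.03, 0], 0, -1], [[0, 0, 0], 0, -1]]'

```text
time_s: 24.7
position: [0.5649, -0.2229, 0.0558]
eef_rot: [0.973, 0.229, 0.008, 0.014]
contact_force: [10.3, -19.2, 0.0]
finger_gap: 0.0003
grasp_force: 10.0
```

```bash
python3 -c "
from h import *
st()"
```

```text
t 24.7 z 0.0558 a -63.5 tcp rel stud tool xy mm [-45.8  19.5] F tool [ 0.6 21.8  0.7] Mz [-4.27 -2.34 -0.03] J [-0.35  0.76  0.95  1.91 -0.8   0.87 -0.1 ]
```

Call:
carry_out --rows '[[[0, 0.2, 0], 0, -1], [[0, 0.3, 0], 0, -1], [[0, 0.3, 0], 0, -1], [[0, 0, 0], 0, -1], [[0, 0, -0.8], 0, -1], [[0, 0, -0.9], 0, -1], [[0, 0, -0.9], 0, -1], [[0, 0, -0.5], 0, -1]]'

```text
time_s: 25.5
position: [0.5715, -0.2385, 0.1752]
eef_rot: [0.973, 0.231, 0.001, 0.0]
contact_force: [0.0, 0.7, -0.2]
finger_gap: 0.0005
grasp_force: 0.0
```

Call:
carry_out --rows '[[[-0.9, 0, -0.5], 0, -1], [[-0.9, 0, -0.5], 0, -1], [[0, 0, 0], 0, -1], [[0, 0, 0], 0, -1], [[0, 0, 0], 0, -1]]'

```text
time_s: 26.0
position: [0.5076, -0.2693, 0.2119]
eef_rot: [0.973, 0.232, -0.0, -0.001]
contact_force: [0.4, 0.4, -0.7]
finger_gap: 0.0001
grasp_force: 0.0
```

Run:
```python
from h import *
st();print(read_state()["position"])
pr=np.array([.5972+.082*np.cos(np.radians(-142)),-.185+.082*np.sin(np.radians(-142)),.059]);obs=[]
for n in("wrist","scene","top"):
    cc=get_calibration(n);i=grab_frame(n);q=proj(cc,pr);print(n,"pred",q)
    cv2.imwrite(f"pics/f_{n}.png",cv2.cvtColor(i,cv2.COLOR_RGB2BGR))
    x,y=np.clip(q,[30,30],[480,350]).astype(int)
    for ce,s in blobs(i,(0,150,60),(8,255,255),(max(x-40,0),max(y-40,0),x+40,y+40),8):
        o=onz(cc,*ce,.059);d=o[:2]-stud;print(ce,s[2:],o.round(4),"az",np.degrees(np.arctan2(d[1],d[0])).round(1),np.hypot(*d).round(4));obs.append((cc,ce))
if len(obs)>1: print("tri",tri(obs))
S=get_calibration("scene");sc=grab_frame("scene")
for ce,s in blobs(sc,(15,90,50),(36,255,255),(270,170,310,215),5): print("head",ce,s)
```

```text
t 26.0 z 0.2119 a -63.1 tcp rel stud tool xy mm [-118.    34.7] F tool [ 0.5 -0.2  0.7] Mz [ 0.02 -0.01  0.03] J [-0.39  0.54  1.15  1.84 -0.55  1.13 -0.14]
[ 0.50758541 -0.26929831  0.21189201]
wrist pred [235.25534434 137.86188904]
[235.025 138.4  ] [ 18  18 240] [ 0.532  -0.2355  0.059 ] az -142.2 0.0824
scene pred [244.31044324 203.99511435]
[243.         201.84615385] [ 5  3 13] [ 0.5363 -0.2286  0.059 ] az -144.4 0.0749
top pred [251.14689497 206.37977635]
tri [ 0.53200222 -0.2344537   0.06422981]
head [289.10958904 196.39726027] [286 191   8  12  73]
```

Call:
carry_out --rows '[[[0, 0, -0.9], -1, -1], [[0.3, -0.7, -0.8], -1, -1], [[0.3, -0.8, -0.7], -1, -1], [[0.3, -0.8, 0], -1, -1], [[0.2, -0.8, 0], -1, -1], [[0, 0, 0], 0, -1], [[0, 0, 0], 0, -1], [[0, 0, 0], 0, -1]]'

```text
time_s: 27.0
position: [0.463, -0.1493, 0.3089]
eef_rot: [0.9, 0.436, -0.0, 0.001]
contact_force: [-0.5, 0.4, 0.2]
finger_gap: 0.0001
grasp_force: 0.0
```

Run:
```python
from h import *
st();print(read_state()["position"])
pr=np.array([.532,-.2355,.059]);obs=[]
for n in("wrist","scene","top"):
    cc=get_calibration(n);i=grab_frame(n);q=proj(cc,pr);x,y=np.clip(q,[30,30],[480,350]).astype(int)
    for ce,s in blobs(i,(0,150,60),(8,255,255),(max(x-25,0),max(y-25,0),x+25,y+25),8):
        o=onz(cc,*ce,.059);d=o[:2]-stud;print(n,q.round(1),ce,s[2:],"az",np.degrees(np.arctan2(d[1],d[0])).round(1),np.hypot(*d).round(4));obs.append((cc,ce))
    for m,p in(("can",(.721,-.107,0)),("tape",(.433,-.391,.03)),("bottle",(.577,-.41,.05))):
        x,y=proj(cc,p).astype(int)
        if n!="wrist":
            o=cv2.cvtColor(cv2.imread(f"pics/{n}0.png"),cv2.COLOR_BGR2RGB);r=np.s_[max(y-14,0):y+14,max(x-14,0):x+14];print(n,m,"diff",np.abs(i[r].astype(int)-o[r]).mean().round(1))
print("tri",[tri([obs[a],obs[b]]).round(4).tolist() for a in range(len(obs)) for b in range(a)])
```

```text
t 27.0 z 0.3089 a -38.4 tcp rel stud tool xy mm [ -55.2 -127.4] F tool [ 0.  -0.7 -0.2] Mz [-0.03 -0.01 -0.04] J [-0.86  0.15  1.24  1.9  -0.15  1.19 -0.24]
[ 0.46303468 -0.14925159  0.30886672]
wrist [340.3 176.3] [340.704 176.624] [ 13  12 125] az -141.8 0.0827
scene can diff 18.4
scene tape diff 8.7
scene bottle diff 3.3
top [251.2 206.6] [249.875 206.75 ] [3 4 8] az -144.0 0.0809
top can diff 10.7
top tape diff 14.5
top bottle diff 15.7
tri [[0.5313, -0.233, 0.0671]]
```

```bash
python3 -c "
from workcell import *
print(sign_off())"
```

```text
the job is handed in; nothing more can be done
None
```

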